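# Tip the soaps from the presentation tray into the glass casket

## Task

Restock the open glass casket: by its brass handle bar, slide the wooden tray along its plinth until the strip under the tray meets the casket's wall, then raise the handle so that the tray tips over that wall and all three soaps slide into the casket, without the gripper touching the soaps. Then lower the tray level onto its plinth again and let go. Lean gently on the glass, do not shove the casket along, and leave the two candlesticks and the gift box beside it where they are.

Things in the scene. Friction and masses are not known exactly. Their poses are not given: they have to be found in the camera images.
- plinth: Fixed low wooden bench that the tray stands on: deck 150 (x) by 160 (y) mm, top 115 mm above the counter. Origin at the counter under the deck's centre, z up; +x points to the casket, so the deck's edges are at x = -75 and +75 mm.
- tray: Loose wooden tray on the plinth, about 0.3 kg. Origin: centre of its underside; x points to its open front end, toward the casket. Floor 200 (x) by 120 mm, 6 mm thick; walls 6 mm thick, 24 mm high at both sides and the rear (x = -100 mm), none in front. Under it a stop strip runs across, x = 62 to 68 mm, 11 mm deep, at the start just past the plinth's front edge.
- tray_handle (a point): Middle of the handle: round brass bar, 10 mm thick, 110 mm long along the tray's y, at x = -150, z = 20 mm in the tray's frame (50 mm behind the rear wall's outside, in free space behind the plinth), on two flat arms at y = -52 and +52 mm. Being round, it turns between the finger pads, so the tool can stay vertical while the tray tips.
- tray_stop (a point): Front foot of the tray's underside, where the strip's front face meets it: x = 68, z = 0 mm in the tray's frame, middle of y. It comes to rest on the casket's rim and is the tray's pivot when it tips.
- casket: Loose open-topped glass box, brass edges, wooden floor, about 1.5 kg. 180 (x) by 200 by 110 mm high outside, walls and floor 6 mm thick. Origin: centre of its underside; x points away from the tray. Its rim is 5 mm below the plinth's deck: the tray passes over it and the strip meets the wall after sliding 10 to 45 mm. Pushed with more than about 6 N it slides.
- casket_rim (a point): Middle of the top outer edge of the casket wall nearest the tray (x = -90, z = 110 mm in the casket's frame).
- soap_bar: Loose brick-shaped soap, 62 by 44 by 30 mm, about 90 g, in the tray; origin at the centre of its underside. How slippery the soaps are differs from time to time: the tray must be tipped 25 to 40 degrees before they slide.
- soap_round: Loose round cake of soap, 62 mm across and 30 mm high, about 90 g, in the tray; origin at the centre of its underside.
- soap_oct: Loose eight-sided soap, 62 mm across and 30 mm high, about 90 g, in the tray; origin at the centre of its underside.
- candlestick_a: Bystander: amber glass candlestick 140 mm high, foot 72 mm across, beside the casket, on the side away from the robot. Origin at its foot.
- candlestick_b: Bystander: white candlestick of the same shape, beside the gap between plinth and casket, on the side away from the robot. Origin at its foot.
- card_box: Bystander: flat cardboard gift box 100 by 70 by 30 mm beside the plinth, on the side away from the robot. Origin at its underside.
There are look-alikes about, which are no part of the job. Leave any blue or green look-alike of the soap_bar alone. What is shaped like the soap_oct but turquoise is not meant.

How it is judged:
By the outcome, as a careful person would: the job done as asked, in the order asked, and still so for the second after the job is handed in, with the robot touching nothing.
It also fails if it takes over 53 s, if anything falls off the work surface, if the arm or the gripper's body presses on something with over 40 N, if the wrist force passes 120 N, or if a joint passes its speed limit or range.

## Robot

A 6-joint arm with a two-finger parallel gripper is mounted at the origin on the work surface. World frame = base frame: x ahead of the robot, y to its left, z up, the work surface at z = 0. Lengths are in m, angles in rad, forces in N, time in s.
With the tool pointing down it reaches from about 0.4 to 0.925 m from the base axis. Payload 3.4 kg.
Tool frame: the origin (TCP) lies midway between the tips of the shut fingers; the grasp point (between the pads) lies 19 mm behind it (arm.pinch_z is the distance from the TCP to the grasp point, in m); z points along the fingers, y is the line along which they close (so a half turn about z gives the same grasp; the last joint's range is limited). The gripper opens to 85 mm and grips with 20 to 120 N. Pads are 22 mm wide; open, the fingers measure 114 mm over their backs; the gripper's body (76 mm by 85 mm) begins 54 mm behind the grasp point. The pads swing forward as they close: fully open they stand 13 mm farther back than shut.
Start: joints at [1.095, 0.307, 1.506, -0, 1.328, -0.073], TCP at [0.225, 0.529, 0.231] pointing down, gripper open.
Joint ranges: [-3.12, 3.12], [-1.05, 2.28], [0.14, 2.33], [-1.42, 4.57], [0.1, 2.73], [-2.68, 2.68]. Speed limits (rad/s): [2.57, 2.57, 3.14, 3.14, 3.14, 3.14].

## Interface

Orientations are given as [roll, pitch, yaw] about the fixed x, y, z axes, in that order (R = Rz(yaw) Ry(pitch) Rx(roll)).
In Python, from workcell import arm, read_camera, camera_info, finder gives the robot as it stands.
- The arm moves only by the tool send_rows, never from a script. Its argument "steps" is a list of rows, each a list of 7 numbers: the finger opening in cm, from 0 to 8.54, then the shift along the tool's x, y, z in cm, then the turn, a rotation vector about the tool's x, y, z in degrees. A call has 1 to 20 rows; each row shifts and turns the commanded pose from where the row before left it, along the tool's axes as they then stand; what a row does not reach is not made up. A row lasts 1/8 s, in which the tool goes at most 62.5 mm and 10.7 degrees, less where a joint would pass 70% of its speed; a pose out of reach is approached as far as the arm can. A call is refused whole if a number of a shift passes 6.25 or a number of a turn 10.7, either way. A call with a gripper value outside its range is refused whole. The fingers move at their own pace and stop on an object; the grip force is fixed at half the most. Time passes only in rows, so rows that do not move let the fingers close. It gives the time, the measured TCP pose, the force, the opening and the grip force at its end, in the units of the state.
- arm.get_obs(): the state, without advancing time (a new reading comes with each control period).
- read_camera(name): name is "side" or "top" or "wrist"; returns the picture (420x560x3 uint8, blue, green, red); there is no depth.
- camera_info(name): a dict with "K" (3x3 intrinsics, pixels), "rvec" (rotation vector, rad) and "tvec" (3), from world to camera coordinates, as OpenCV has them; the wrist camera has in their place "mount" (4x4, takes a point from camera to tool coordinates, whose origin is the TCP and whose axes are the flange's). Camera axes: x right, y down, z forward; pixel columns grow to the right and rows downward; lengths in m; the calibration is good to about 2 mm. A picture is of the moment at which its call begins: read the wrist's pose just before it. camera_info takes no time and is no camera call.
- arm.close_job(): hands the job in; it is judged then, once.
Trained networks look in the newest picture that a camera, given by its name, has taken for a name from the list of things; names that differ only in an ending like _2 or _b are one class to them, and where a whole thing is asked for, a point or a joint stands for the part that bears it (a point fixed in the world has none). Each returns a list of dicts, best first, with "p" (0 to 1); they miss things now and then, are a little off and sometimes report something else, mostly with a low value. They report only what shows in the picture. A call takes as long as a camera call. They do not tell look-alikes from the thing itself.
- finder.spot_in(camera, query): "rect" ([left, top, width, height] in pixels, round what is visible of it).
- finder.place_of(camera, query): "pixel" ([column, row] in pixels: a listed point, or the origin of a listed thing).
The state is a dict: "t": time; "joints": joint angles; "joint_velocities": joint speeds; "joint_torque": joint torques, N m; "tcp_pos": TCP position; "tcp_rot": TCP orientation; "ft_force": force on the tool from outside, world axes, zero at the start; "moment": the same for the moment, N m; "width": finger opening in m; "finger_force": force on a finger pad.
Only numpy, scipy, OpenCV 4.12 (cv2) and the standard library are available. Lean on these libraries where they do the work, as an engineer would, in place of code of your own. Each camera call takes 0.05 s, during which the arm holds its last target. There are 200 camera calls.

## Working session

There is one attempt and no reset: what is moved stays moved. The work goes in short steps, Python scripts to look and compute and a tool call to move; the robot and the scene stay as the last step left them, time stands still between calls to the robot, and variables do not carry over. Pictures are saved under pics/ and viewed, at most 10 in all, crops included, and the job is handed in when it is done.

Besides the shell and the picture viewer there is one more tool, called after ">>>" as name(argument=value, ...), one argument or row to a line, values as JSON. send_rows: Moves the arm, as the interface text tells. Its arguments: {"type":"object","properties":{"steps":{"type":"array"}},"required":["steps"]}

```bash
mkdir -p pics
cat > h.py <<'E'
import numpy as np, cv2
from scipy.spatial.transform import Rotation as R
from workcell import arm, read_camera, camera_info, finder
def ray(cam,px):
    c=camera_info(cam); K=np.array(c["K"],float)
    Rm=cv2.Rodrigues(np.array(c["rvec"],float))[0]; t=np.array(c["tvec"],float).ravel()
    d=Rm.T@np.linalg.inv(K)@np.array([px[0],px[1],1.]); o=-Rm.T@t
    return o,d
def at_z(cam,px,z):
    o,d=ray(cam,px); return o+d*(z-o[2])/d[2]
def tri(p1,p2):
    A=[];b=[]
    for cam,px in (("side",p1),("top",p2)):
        o,d=ray(cam,px); d=d/np.linalg.norm(d); P=np.eye(3)-np.outer(d,d); A.append(P); b.append(P@o)
    return np.linalg.lstsq(np.vstack(A),np.hstack(b),rcond=None)[0]
def proj(cam,p):
    c=camera_info(cam)
    return cv2.projectPoints(np.array(p,float).reshape(-1,1,3),np.array(c["rvec"],float),np.array(c["tvec"],float),np.array(c["K"],float),None)[0].reshape(-1,2)
E
cat > a.py <<'E'
from h import *
np.set_printoptions(precision=4,suppress=True)
for c in("side","top"):
    cv2.imwrite(f"pics/{c}0.png",read_camera(c))
    for q in("tray_handle","tray_stop","casket_rim","tray","casket","plinth","soap_bar","soap_round","soap_oct"):
        print(c,q,[(np.round(d["pixel"],1).tolist(),round(d["p"],2)) for d in finder.place_of(c,q)[:3]])
o=arm.get_obs(); print(o["t"],o["tcp_pos"],o["tcp_rot"],o["ft_force"],arm.pinch_z)
E
python3 a.py
```

```text
side tray_handle []
side tray_stop [([277.4, 202.6], 0.66), ([287.6, 268.4], 0.31)]
side casket_rim [([276.5, 201.5], 0.62), ([323.1, 202.0], 0.31)]
side tray [([289.6, 219.5], 0.64)]
side casket []
side plinth [([288.2, 271.7], 0.94), ([282.2, 201.7], 0.42)]
side soap_bar [([297.9, 233.4], 0.81), ([226.6, 297.5], 0.69), ([351.5, 333.6], 0.55)]
side soap_round [([291.2, 216.9], 0.61)]
side soap_oct [([188.0, 216.5], 0.78), ([280.4, 200.2], 0.66)]
top tray_handle [([352.0, 172.6], 0.58)]
top tray_stop [([257.9, 203.8], 0.61)]
top casket_rim [([237.9, 207.0], 0.66)]
top tray [([286.4, 197.8], 0.8)]
top casket [([206.9, 228.0], 0.94)]
top plinth [([238.0, 151.4], 0.32)]
top soap_bar [([312.5, 188.6], 0.73), ([330.3, 256.9], 0.68), ([366.8, 161.4], 0.65)]
top soap_round [([281.1, 190.3], 0.94)]
top soap_oct [([249.7, 204.1], 0.72), ([204.3, 302.1], 0.64)]
1.0 [0.2254 0.529  0.2313] [3.1415 0.     2.7388] [ 0.9111 -0.5986  0.7105] 0.0187
```

View pics/side0.png

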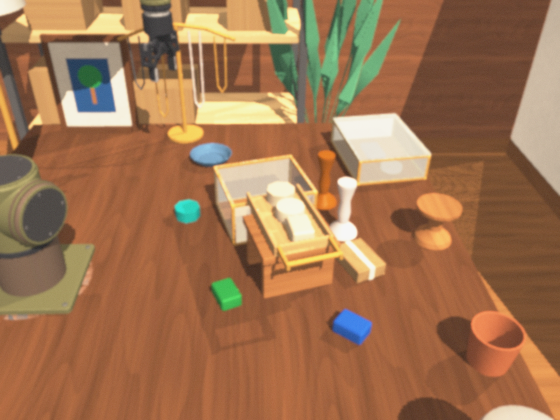

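View pics/top0.png

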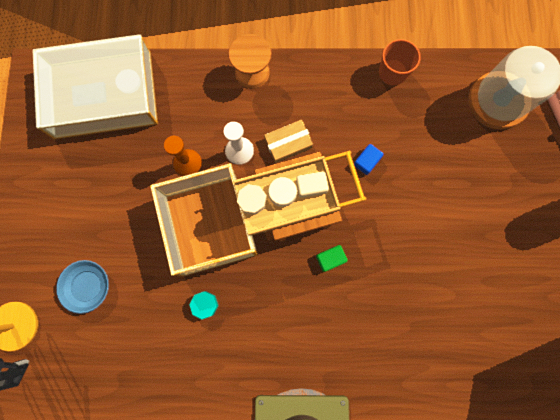

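Run:
```python
from h import *
np.set_printoptions(precision=4,suppress=True)
for n,p,z in(("handle",(352,172.6),.135),("stop",(257.9,203.8),.115),("rim",(237.9,207),.11),("tray",(286.4,197.8),.115),("casket",(206.9,228),0)):print(n,at_z("top",p,z))
print("tri stop",tri((277.4,202.6),(257.9,203.8)),"rim",tri((276.5,201.5),(237.9,207)))
for c in("side","top"): print(c,ray(c,(280,210)),proj(c,[[0,0,0],[.5,0,0],[.5,.3,0]]))
```

```text
handle [ 0.5796 -0.1061  0.135 ]
stop [0.5155 0.0943 0.115 ]
rim [0.5094 0.1377 0.11  ]
tray [0.5288 0.0331 0.115 ]
casket [0.478  0.2222 0.    ]
tri stop [0.5133 0.0938 0.1242] rim [0.5124 0.1391 0.0965]
side (array([ 0.4641, -0.855 ,  0.7624]), array([ 0.0473,  0.821 , -0.5691])) [[ 34.8873 279.006 ]
 [272.3749 275.1536]
 [268.5159 198.0319]]
top (array([0.3457, 0.0468, 1.012 ]), array([ 0.1718,  0.0001, -0.9852])) [[301.0282 445.0417]
 [299.4545 219.1015]
 [174.9655 218.8775]]
```

The top view shows the tray at about (285,192), its handle bar near (357,177), and the casket at (205,220). The look-alikes are a green bar at (332,259), a blue bar at (369,159) and a turquoise octagon at (204,305). All three lie outside the tray, so the soaps I want are the cream ones in it at (250,199), (283,190) and (312,183). I'll refine the tray and casket poses with a model overlay.

```bash
cat > ov.py <<'E'
from h import *
import sys
def T(p,yaw,pts):
    c,s=np.cos(yaw),np.sin(yaw); pts=np.array(pts,float)
    return np.c_[p[0]+c*pts[:,0]-s*pts[:,1],p[1]+s*pts[:,0]+c*pts[:,1],p[2]+pts[:,2]]
def draw(im,cam,P,col,S,o):
    q=(proj(cam,P)-o)*S
    cv2.polylines(im,[np.round(q).astype(int).reshape(-1,1,2)],False,col,1)
def overlay(fn,out,tray,ty,cas,cy,top=(150,130,230,150),side=(200,140,160,160)):
    ims=[]
    for cam,(x,y,w,h) in(("top",top),("side",side)):
        S=3 if cam=="top" else 3
        im=cv2.resize(cv2.imread(fn%cam)[y:y+h,x:x+w],None,fx=S,fy=S,interpolation=cv2.INTER_CUBIC)
        o=np.array([x,y])
        draw(im,cam,T(tray,ty,[[.1,-.06,.006],[.1,-.06,.024],[-.1,-.06,.024],[-.1,.06,.024],[.1,.06,.024],[.1,.06,.006],[.1,-.06,.006]]),(255,0,0),S,o)
        draw(im,cam,T(tray,ty,[[-.15,-.055,.02],[-.15,.055,.02]]),(0,0,255),S,o)
        draw(im,cam,T(cas,cy,[[-.09,-.1,.11],[.09,-.1,.11],[.09,.1,.11],[-.09,.1,.11],[-.09,-.1,.11]]),(0,255,0),S,o)
        cv2.imwrite(out%cam,im)
E
python3 - <<'E'
from ov import *
ty=np.radians(107); d=np.array([np.cos(ty),np.sin(ty),0])
tray=np.array([.5796,-.1061,.115])+.15*d; tray=(tray+np.array([.5288,.0331,.115]))/2
cas=np.array([.5094,.1377,0])+.09*d
print(tray,cas); overlay("pics/%s0.png","pics/ov_%s.png",tray,ty,cas,ty)
a=cv2.imread("pics/ov_top.png");b=cv2.imread("pics/ov_side.png");h=max(a.shape[0],b.shape[0])
f=lambda i:cv2.copyMakeBorder(i,0,h-i.shape[0],0,0,0)
print(a.shape)
E
```

```text
[0.53227212 0.03522286 0.115     ] [0.48308655 0.22376743 0.        ]
(450, 690, 3)
```

View pics/ov_top.png

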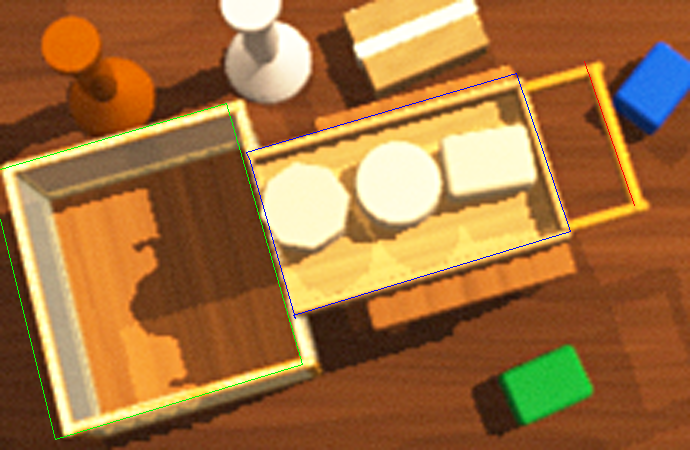

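Run:
```python
from ov import *
from scipy.optimize import least_squares
np.set_printoptions(precision=4,suppress=True)
o=np.array([150,130])
def fit(pts,pix,z,x0):
    px=np.array(pix)/3+o
    r=least_squares(lambda v:(proj("top",T([v[0],v[1],z],v[2],pts))-px).ravel(),x0)
    print(r.x,np.degrees(r.x[2]),r.fun); return r.x
t=fit([[-.15,-.055,.02],[-.15,.055,.02],[-.1,.06,.024],[-.1,-.06,.024]],[(598,66),(643,207),(578,232),(530,76)],.115,[.53,.035,1.87])
c=fit([[-.09,-.1,.11],[.09,-.1,.11],[.09,.1,.11],[-.09,.1,.11]],[(245,103),(3,170),(64,437),(318,369)],0,[.48,.22,1.87])
d=np.array([np.cos(t[2]),np.sin(t[2])]);h=t[:2]-.15*d
print("handle",h,"slide",(c[:2]-.09*np.array([np.cos(c[2]),np.sin(c[2])])-t[:2]-.068*d)@d)
overlay("pics/%s0.png","pics/ov2_%s.png",[*t[:2],.115],t[2],[*c[:2],0],c[2])
a=cv2.imread("pics/ov2_side.png");cv2.imwrite("pics/ov2_side.png",a)
```

```text
[0.5336 0.0284 1.8416] 105.51320410871382 [-0.1548 -0.6811  0.3078  0.7743  0.141   0.5959 -0.3048 -0.7566]
[0.483  0.2133 1.8457] 105.75212848854957 [-0.275   0.4412  0.5108 -0.3191  0.7709  0.2324 -1.0063 -0.2972]
handle [ 0.5737 -0.1162] slide 0.0337297005262283
```

View pics/ov2_side.png

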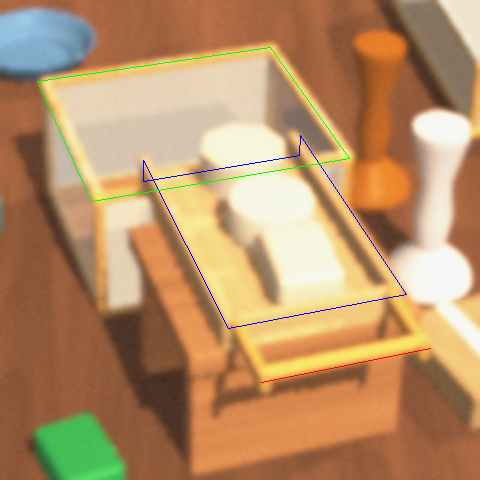

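The casket overlay fits. The tray model sits a few millimetres too far back, because the real bar's centre is about 8 crop pixels above the red line at (345,355). I'll hover above the handle and refine with the wrist camera.

```bash
cat > plan.py <<'E'
from h import *
def plan(target,yaw_deg,n,grip,dec=2):
    o=arm.get_obs(); p=np.array(o["tcp_pos"]); Rm=R.from_euler("xyz",o["tcp_rot"]); y0=np.degrees(o["tcp_rot"][2])
    dz=-(yaw_deg-y0); 
    rz=round(dz/n,dec)
    rows=[]; 
    for k in range(n):
        want=np.array(o["tcp_pos"])+(np.array(target)-np.array(o["tcp_pos"]))*(k+1)/n
        s=np.round(Rm.inv().apply(want-p)*100,dec); p=p+Rm.apply(s/100)
        rows.append([grip,*s.tolist(),0,0,rz]); Rm=Rm*R.from_rotvec([0,0,np.radians(rz)])
    print(str(rows).replace(" ","")); print(p,Rm.as_euler("xyz",degrees=True))
E
python3 -c "
from plan import *
plan([.575,-.111,.20],15.7,15,4.0)"
```

```text
[[4.0,-3.82,-3.01,0.21,0,0,np.float64(9.41)],[4.0,-4.25,-2.35,0.21,0,0,np.float64(9.41)],[4.0,-4.59,-1.62,0.21,0,0,np.float64(9.41)],[4.0,-4.78,-0.85,0.2,0,0,np.float64(9.41)],[4.0,-4.87,-0.05,0.21,0,0,np.float64(9.41)],[4.0,-4.8,0.74,0.21,0,0,np.float64(9.41)],[4.0,-4.62,1.52,0.21,0,0,np.float64(9.41)],[4.0,-4.31,2.25,0.21,0,0,np.float64(9.41)],[4.0,-3.88,2.92,0.21,0,0,np.float64(9.41)],[4.0,-3.35,3.53,0.21,0,0,np.float64(9.41)],[4.0,-2.73,4.02,0.21,0,0,np.float64(9.41)],[4.0,-2.04,4.41,0.2,0,0,np.float64(9.41)],[4.0,-1.29,4.69,0.21,0,0,np.float64(9.41)],[4.0,-0.5,4.84,0.21,0,0,np.float64(9.41)],[4.0,0.29,4.85,0.21,0,0,np.float64(9.41)]]
[ 0.57499804 -0.1110151   0.19999982] [-1.79997947e+02 -2.17017184e-03  1.57721859e+01]
```

>>> send_rows(
  steps=[
    [4, -3.8, -3.0, 0.2, 0, 0, 9.4],
    [4, -4.25, -2.35, 0.2, 0, 0, 9.4],
    [4, -4.6, -1.6, 0.2, 0, 0, 9.4],
    [4, -4.8, -0.85, 0.2, 0, 0, 9.4],
    [4, -4.85, -0.05, 0.2, 0, 0, 9.4],
    [4, -4.8, 0.75, 0.2, 0, 0, 9.4],
    [4, -4.6, 1.5, 0.2, 0, 0, 9.4],
    [4, -4.3, 2.25, 0.2, 0, 0, 9.4],
    [4, -3.9, 2.9, 0.2, 0, 0, 9.4],
    [4, -3.35, 3.5, 0.2, 0, 0, 9.4],
    [4, -2.75, 4.0, 0.2, 0, 0, 9.4],
    [4, -2.05, 4.4, 0.2, 0, 0, 9.4],
    [4, -1.3, 4.7, 0.2, 0, 0, 9.4],
    [4, -0.5, 4.85, 0.2, 0, 0, 9.4],
    [4, 0.3, 4.85, 0.2, 0, 0, 9.4],
    [4, 0, 0, 0, 0, 0, 0],
    [4, 0, 0, 0, 0, 0, 0],
  ],
)

```text
t: 3.12
tcp_pos: [0.5743, -0.1102, 0.2009]
tcp_rot: [-3.14, 0.001, 0.278]
ft_force: [-1.0, 0.7, -1.3]
width: 0.04
finger_force: 0.0
```

Run:
```python
from h import *
np.set_printoptions(precision=4,suppress=True)
o=arm.get_obs(); print(o["t"],o["tcp_pos"],np.degrees(o["tcp_rot"]),o["width"],o["ft_force"])
im=read_camera("wrist"); cv2.imwrite("pics/w1.png",im)
print([(d["pixel"],d["p"]) for d in finder.place_of("wrist","tray_handle")])
c=camera_info("wrist");print(c)
M=np.array(c["mount"]);K=np.array(c["K"]);Rw=R.from_euler("xyz",o["tcp_rot"]).as_matrix()
for d in finder.place_of("wrist","tray_handle"):
    dr=Rw@M[:3,:3]@np.linalg.inv(K)@[*d["pixel"],1]; oo=np.array(o["tcp_pos"])+Rw@M[:3,3]
    print(oo+dr*(.135-oo[2])/dr[2])
```

```text
3.125 [ 0.5743 -0.1102  0.2009] [-179.9314    0.0588   15.9362] 0.04000854193248742 [-1.0381  0.7455 -1.3319]
[([274.1, 221.5], 0.78)]
{'K': array([[304.2569,   0.    , 276.4583],
       [  0.    , 304.2569, 207.347 ],
       [  0.    ,   0.    ,   1.    ]]), 'mount': array([[-0.0007, -0.9562, -0.2927,  0.0748],
       [ 1.    , -0.001 ,  0.0009,  0.0002],
       [-0.0012, -0.2927,  0.9562, -0.1411],
       [ 0.    ,  0.    ,  0.    ,  1.    ]])}
[ 0.5746 -0.1087  0.135 ]
```

View pics/w1.png

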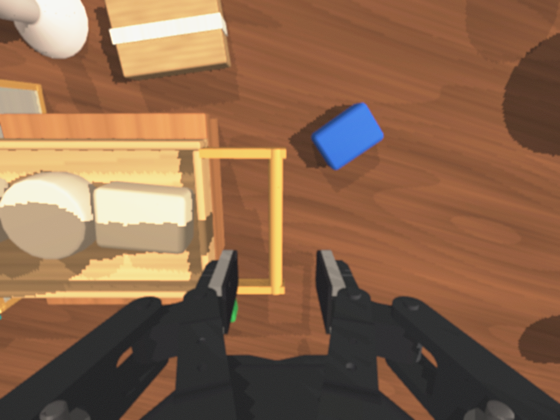

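The wrist view shows the brass bar upright from (278,150) to (278,293), well centred between the fingers and aligned with them. Now I'll descend and grip it.

>>> send_rows(
  steps=[
    [4, 0.1, 0.1, 2.5, 0, 0, 0],
    [4, 0, 0, 2.5, 0, 0, 0],
    [4, 0, 0, 2.0, 0, 0, 0],
    [4, 0, 0, 1.1, 0, 0, 0],
    [4, 0, 0, 0, 0, 0, 0],
    [2, 0, 0, 0, 0, 0, 0],
    [1, 0, 0, 0, 0, 0, 0],
    [0, 0, 0, 0, 0, 0, 0],
    [0, 0, 0, 0, 0, 0, 0],
    [0, 0, 0, 0, 0, 0, 0],
    [0, 0, 0, 0, 0, 0, 0],
  ],
)

```text
t: 4.65
tcp_pos: [0.5766, -0.1104, 0.1214]
tcp_rot: [-3.141, -0.002, 0.278]
ft_force: [-1.7, 3.7, 6.3]
width: 0.0075
finger_force: 58.7
```

>>> send_rows(
  steps=[
    [0, 0, 0, -0.1, 0, 0, 0],
    [0, 0, -0.3, 0, 0, 0, 0],
    [0, 0, -0.4, 0, 0, 0, 0],
    [0, 0, -0.4, 0, 0, 0, 0],
    [0, 0, -0.4, 0, 0, 0, 0],
    [0, 0, -0.3, 0, 0, 0, 0],
    [0, 0, 0, 0, 0, 0, 0],
  ],
)

```text
t: 5.52
tcp_pos: [0.5712, -0.0933, 0.1214]
tcp_rot: [-3.141, -0.0, 0.278]
ft_force: [1.3, -1.5, 2.9]
width: 0.0079
finger_force: 58.8
```

>>> send_rows(
  steps=[
    [0, 0, -0.2, 0, 0, 0, 0],
    [0, 0, -0.2, 0, 0, 0, 0],
    [0, 0, -0.2, 0, 0, 0, 0],
    [0, 0, 0, 0, 0, 0, 0],
  ],
)

```text
t: 6.02
tcp_pos: [0.5697, -0.0879, 0.1215]
tcp_rot: [3.142, -0.0, 0.278]
ft_force: [1.3, -2.8, 4.2]
width: 0.0079
finger_force: 58.9
```

Run:
```python
from ov import *
np.set_printoptions(precision=4,suppress=True)
o=arm.get_obs();print(o["t"],o["tcp_pos"],o["ft_force"])
c=[.483,.2133,0]; 
for cam in("top","side"): cv2.imwrite(f"pics/{cam}1.png",read_camera(cam))
ty=np.radians(105.8); d=np.array([np.cos(ty),np.sin(ty),0])
tr=np.array([*o["tcp_pos"][:2],.115])+.15*d
print("slide left",(np.array(c)-.09*d-tr-.068*d)@d)
overlay("pics/%s1.png","pics/ov3_%s.png",tr,ty,c,ty)
```

```text
6.025 [ 0.5697 -0.0879  0.1215] [ 1.3191 -2.8499  4.1731]
slide left 0.005384182456064987
```

View pics/ov3_side.png

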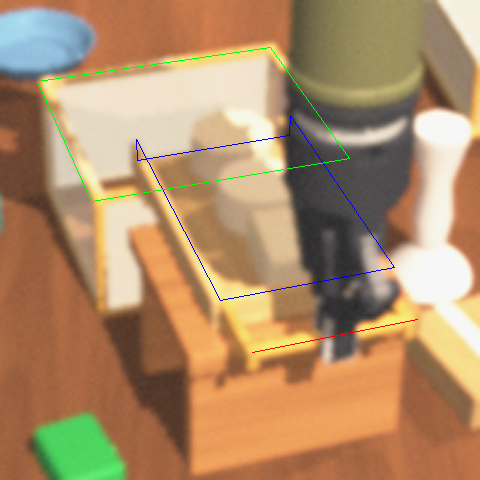

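The tray has moved with the gripper, and the casket hasn't moved from its outline. The gap is about 5 mm, so I'll creep forward.

>>> send_rows(
  steps=[
    [0, 0, -0.1, 0, 0, 0, 0],
    [0, 0, -0.1, 0, 0, 0, 0],
    [0, 0, 0, 0, 0, 0, 0],
  ],
)

```text
t: 6.5
tcp_pos: [0.5692, -0.0862, 0.1215]
tcp_rot: [3.141, -0.0, 0.278]
ft_force: [1.1, -4.2, 3.5]
width: 0.0075
finger_force: 59.0
```

>>> send_rows(
  steps=[
    [0, 0, -0.05, 0, 0, 0, 0],
    [0, 0, 0, 0, 0, 0, 0],
  ],
)

```text
t: 6.75
tcp_pos: [0.5691, -0.0857, 0.1215]
tcp_rot: [3.141, -0.0, 0.278]
ft_force: [1.8, -4.6, 4.0]
width: 0.0076
finger_force: 59.0
```

>>> send_rows(
  steps=[
    [0, 0, 0, -0.1, 0, 0, 0],
    [0, 0, -0.05, 0, 0, 0, 0],
    [0, 0, 0, 0, 0, 0, 0],
  ],
)

```text
t: 7.12
tcp_pos: [0.5679, -0.0845, 0.1217]
tcp_rot: [-3.14, 0.002, 0.278]
ft_force: [0.5, -1.1, -0.5]
width: 0.0078
finger_force: 58.6
```

Run:
```python
from ov import *
for cam in("top",): cv2.imwrite(f"pics/{cam}2.png",read_camera(cam))
a=cv2.imread("pics/top0.png");b=cv2.imread("pics/top2.png")
x,y,w,h=150,150,120,140
f=lambda i:cv2.resize(i[y:y+h,x:x+w],None,fx=3.3,fy=3.3,interpolation=cv2.INTER_CUBIC)
cv2.imwrite("pics/cmp.png",np.hstack([f(a),f(b)]))
# casket-only motion by phase correlation on left end of casket
g=lambda i:np.float32(cv2.cvtColor(i,cv2.COLOR_BGR2GRAY)[165:285,145:185])
print(cv2.phaseCorrelate(g(a),g(b),cv2.createHanningWindow((40,120),cv2.CV_32F)))
```

```text
((0.009207766086994695, 0.03253818971846556), 0.9383191014329593)
```

View pics/cmp.png

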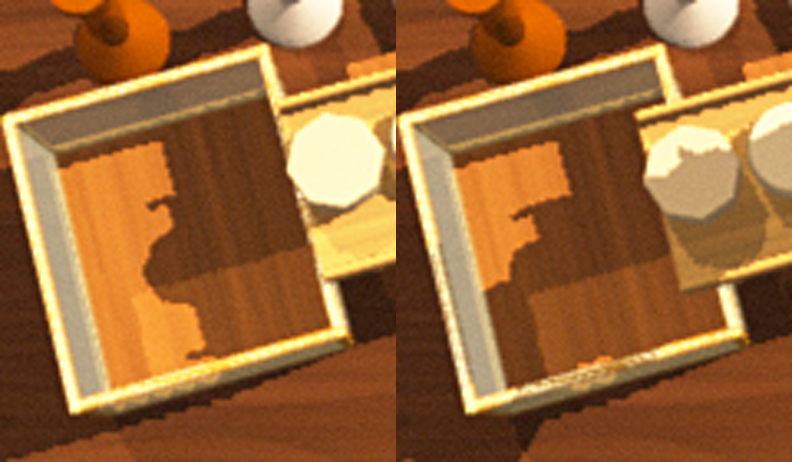

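The casket hasn't moved (phase shift about 0). The tray front at (638,115) overhangs the wall's outer edge at (686,115) by about 30 of the 32 mm, so contact is 1–3 mm away.

>>> send_rows(
  steps=[
    [0, 0, -0.05, 0, 0, 0, 0],
    [0, 0, -0.05, 0, 0, 0, 0],
    [0, 0, 0, 0, 0, 0, 0],
  ],
)

```text
t: 7.55
tcp_pos: [0.5684, -0.0841, 0.1223]
tcp_rot: [-3.141, 0.0, 0.278]
ft_force: [0.5, -2.1, -0.4]
width: 0.0079
finger_force: 58.5
```

>>> send_rows(
  steps=[
    [0, 0, -0.05, 0, 0, 0, 0],
    [0, 0, -0.05, 0, 0, 0, 0],
    [0, 0, 0, 0, 0, 0, 0],
  ],
)

```text
t: 7.92
tcp_pos: [0.5683, -0.0832, 0.1224]
tcp_rot: [3.141, -0.0, 0.278]
ft_force: [0.1, -1.6, -0.1]
width: 0.0078
finger_force: 58.6
```

>>> send_rows(
  steps=[
    [0, 0, -0.05, 0, 0, 0, 0],
    [0, 0, -0.05, 0, 0, 0, 0],
    [0, 0, 0, 0, 0, 0, 0],
  ],
)

```text
t: 8.3
tcp_pos: [0.568, -0.0822, 0.1223]
tcp_rot: [-3.142, -0.0, 0.278]
ft_force: [0.9, -2.4, -1.6]
width: 0.0076
finger_force: 58.6
```

>>> send_rows(
  steps=[
    [0, 0, -0.05, 0, 0, 0, 0],
    [0, 0, -0.05, 0, 0, 0, 0],
    [0, 0, 0, 0, 0, 0, 0],
  ],
)

```text
t: 8.68
tcp_pos: [0.5677, -0.0812, 0.1223]
tcp_rot: [-3.142, -0.0, 0.278]
ft_force: [1.2, -2.8, 0.3]
width: 0.0073
finger_force: 58.6
```

>>> send_rows(
  steps=[
    [0, 0, -0.05, 0, 0, 0, 0],
    [0, 0, -0.05, 0, 0, 0, 0],
    [0, 0, 0, 0, 0, 0, 0],
  ],
)

```text
t: 9.05
tcp_pos: [0.5674, -0.0803, 0.1223]
tcp_rot: [3.142, -0.0, 0.278]
ft_force: [0.6, -2.9, -0.8]
width: 0.0074
finger_force: 58.6
```

>>> send_rows(
  steps=[
    [0, 0, -0.05, 0, 0, 0, 0],
    [0, 0, -0.05, 0, 0, 0, 0],
    [0, 0, 0, 0, 0, 0, 0],
  ],
)

```text
t: 9.43
tcp_pos: [0.5676, -0.0802, 0.1225]
tcp_rot: [3.14, -0.001, 0.278]
ft_force: [0.6, -4.8, 0.7]
width: 0.0075
finger_force: 58.6
```

```bash
cat > chk.py <<'E'
from h import *
def shift(n):
    a=cv2.imread("pics/top0.png");b=read_camera("top");cv2.imwrite(f"pics/top{n}.png",b)
    g=lambda i:np.float32(cv2.cvtColor(i,cv2.COLOR_BGR2GRAY))
    for nm,(y0,y1,x0,x1) in {"casket left":(165,285,145,185),"casket bottom":(245,285,165,260)}.items():
        w=cv2.createHanningWindow((x1-x0,y1-y0),cv2.CV_32F)
        print(nm,cv2.phaseCorrelate(g(a)[y0:y1,x0:x1],g(b)[y0:y1,x0:x1],w))
    o=arm.get_obs();print(o["t"],o["tcp_pos"],o["ft_force"])
E
python3 -c "
from chk import *
shift(3)
b=cv2.imread('pics/top3.png');a=cv2.imread('pics/top2.png')
f=lambda i:cv2.resize(i[150:250,215:285],None,fx=5.7,fy=5.7,interpolation=cv2.INTER_CUBIC)
cv2.imwrite('pics/cmp3.png',np.hstack([f(a),f(b)]))
"
```

```text
casket left ((-0.02572487274312607, 0.061453736292868655), 1.0109309166669846)
casket bottom ((-0.5425928672171949, -0.31665063069300103), 0.45318244844675065)
9.475 [ 0.5676338  -0.08015167  0.12250962] [ 1.9863816  -6.40474042 -0.4877967 ]
```

View pics/cmp3.png

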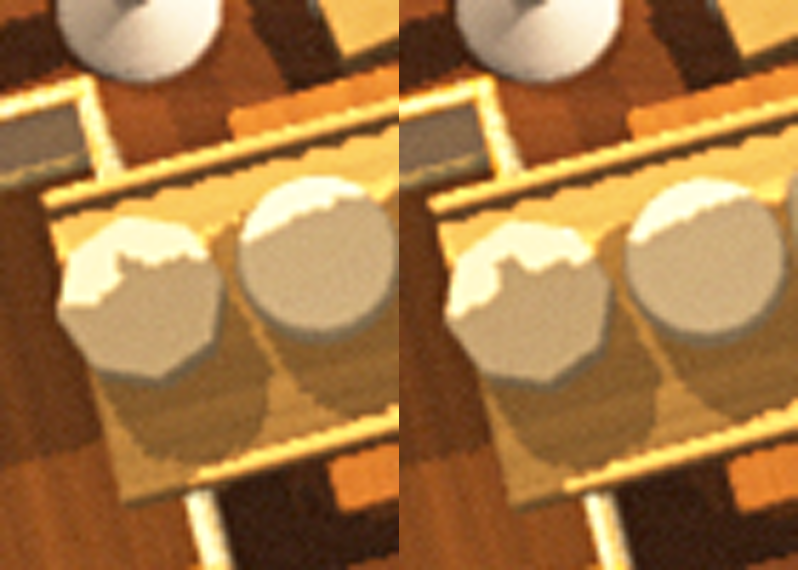

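Contact: the force rose to about −5 to −6 N while the TCP stopped, and the casket is still where it was. I'll back off slightly and follow the tipping arc.

```bash
cat > arc.py <<'E'
import numpy as np
def hz(t):
    t=np.radians(t); return max(.110+.218*np.sin(t)+.02*np.cos(t), .115+.175*np.sin(t)+.02*np.cos(t)) if t<.12 else .110+.218*np.sin(t)+.02*np.cos(t)
def fw(t): t=np.radians(t); return .218*(1-np.cos(t))+.02*np.sin(t)
def rows(ths,t0):
    r=lambda v:round(v*100/.05)*.05
    out=[];a,b=r(fw(t0)),r(hz(t0)-.135)
    for t in ths:
        c,d=r(fw(t)),r(hz(t)-.135); out.append((t,round(-(c-a),2),round(-(d-b),2))); a,b=c,d
    print(out)
E
python3 -c "
from arc import *
rows([1.5,3,4.5,6,7.5,9,10.5,12,13.5,15,16.5,18,19.5,21],0)
rows(range(22,47),21)"
```

```text
[(1.5, -0.05, -0.45), (3, -0.1, -0.45), (4.5, -0.05, -0.45), (6, -0.15, -0.45), (7.5, -0.1, -0.55), (9, -0.15, -0.55), (10.5, -0.15, -0.55), (12, -0.15, -0.55), (13.5, -0.15, -0.55), (15, -0.2, -0.5), (16.5, -0.2, -0.55), (18, -0.25, -0.55), (19.5, -0.2, -0.5), (21, -0.25, -0.55)]
[(22, -0.2, -0.3), (23, -0.15, -0.35), (24, -0.2, -0.35), (25, -0.2, -0.35), (26, -0.2, -0.3), (27, -0.2, -0.35), (28, -0.2, -0.3), (29, -0.2, -0.3), (30, -0.2, -0.35), (31, -0.25, -0.3), (32, -0.2, -0.3), (33, -0.25, -0.3), (34, -0.25, -0.3), (35, -0.25, -0.3), (36, -0.25, -0.3), (37, -0.25, -0.25), (38, -0.25, -0.3), (39, -0.25, -0.25), (40, -0.3, -0.3), (41, -0.25, -0.25), (42, -0.3, -0.25), (43, -0.25, -0.3), (44, -0.3, -0.25), (45, -0.3, -0.25), (46, -0.3, -0.2)]
```

>>> send_rows(
  steps=[
    [0, 0, 0.1, 0, 0, 0, 0],
    [0, 0, 0, 0, 0, 0, 0],
  ],
)

```text
t: 9.72
tcp_pos: [0.5676, -0.0802, 0.1224]
tcp_rot: [-3.141, -0.001, 0.278]
ft_force: [2.3, -3.1, 0.8]
width: 0.008
finger_force: 58.8
```

>>> send_rows(
  steps=[
    [0, 0, -0.05, -0.45, 0, 0, 0],
    [0, 0, -0.1, -0.45, 0, 0, 0],
    [0, 0, -0.05, -0.45, 0, 0, 0],
    [0, 0, -0.15, -0.45, 0, 0, 0],
    [0, 0, -0.1, -0.55, 0, 0, 0],
    [0, 0, -0.15, -0.55, 0, 0, 0],
    [0, 0, -0.15, -0.55, 0, 0, 0],
    [0, 0, 0, 0, 0, 0, 0],
  ],
)

```text
t: 10.72
tcp_pos: [0.5655, -0.0732, 0.1574]
tcp_rot: [3.141, -0.001, 0.278]
ft_force: [1.0, -3.9, -1.5]
width: 0.0073
finger_force: 58.5
```

```bash
python3 -c "
from chk import *
shift(4)"
```

```text
casket left ((-0.05733299107775025, -0.048028346791888055), 0.9101036183039347)
casket bottom ((0.028605271302147628, 0.189616421952973), 0.49395971844593684)
10.775 [ 0.56542136 -0.07324852  0.15713808] [ 1.14584719 -3.64302127 -0.62863134]
```

>>> send_rows(
  steps=[
    [0, 0, -0.1, -0.55, 0, 0, 0],
    [0, 0, -0.15, -0.55, 0, 0, 0],
    [0, 0, -0.2, -0.5, 0, 0, 0],
    [0, 0, -0.2, -0.55, 0, 0, 0],
    [0, 0, -0.25, -0.55, 0, 0, 0],
    [0, 0, -0.2, -0.5, 0, 0, 0],
    [0, 0, -0.25, -0.55, 0, 0, 0],
    [0, 0, 0, 0, 0, 0, 0],
  ],
)

```text
t: 11.78
tcp_pos: [0.5616, -0.0597, 0.1949]
tcp_rot: [-3.141, -0.0, 0.278]
ft_force: [0.5, -2.3, -1.2]
width: 0.0072
finger_force: 58.6
```

```bash
python3 -c "
from chk import *
shift(5)"
```

```text
casket left ((0.037642625700602395, 0.06344054340950578), 0.9312732138236364)
casket bottom ((0.11643798672435679, 0.27629929529380703), 0.543166022747755)
11.825 [ 0.56155892 -0.05980307  0.19463842] [ 1.43958066 -1.96390644 -0.63322082]
```

Force is down to about 2 N and the casket is still in place. I'll continue through the sliding range.

>>> send_rows(
  steps=[
    [0, 0, -0.2, -0.3, 0, 0, 0],
    [0, 0, -0.15, -0.35, 0, 0, 0],
    [0, 0, -0.2, -0.35, 0, 0, 0],
    [0, 0, -0.2, -0.35, 0, 0, 0],
    [0, 0, -0.2, -0.3, 0, 0, 0],
    [0, 0, -0.2, -0.35, 0, 0, 0],
    [0, 0, -0.2, -0.3, 0, 0, 0],
    [0, 0, -0.2, -0.3, 0, 0, 0],
    [0, 0, -0.2, -0.35, 0, 0, 0],
    [0, 0, 0, 0, 0, 0, 0],
    [0, 0, 0, 0, 0, 0, 0],
  ],
)

```text
t: 13.2
tcp_pos: [0.557, -0.0434, 0.224]
tcp_rot: [3.141, -0.0, 0.278]
ft_force: [1.6, -4.6, 0.1]
width: 0.0074
finger_force: 58.6
```

```bash
python3 -c "
from chk import *
shift(6)
cv2.imwrite('pics/side6.png',read_camera('side'))"
```

```text
casket left ((0.0786299396823118, -0.041406677196548), 0.9360921140511831)
casket bottom ((-0.11331075590282325, -0.03640835178017454), 0.6927057991425196)
13.25 [ 0.55703004 -0.04348398  0.22390068] [ 1.48723219 -5.00436673  1.41002471]
```

>>> send_rows(
  steps=[
    [0, 0, 0.1, 0, 0, 0, 0],
    [0, 0, -0.2, -0.3, 0, 0, 0],
    [0, 0, -0.2, -0.3, 0, 0, 0],
    [0, 0, -0.25, -0.3, 0, 0, 0],
    [0, 0, -0.25, -0.3, 0, 0, 0],
    [0, 0, -0.25, -0.3, 0, 0, 0],
    [0, 0, 0, 0, 0, 0, 0],
  ],
)

```text
t: 14.18
tcp_pos: [0.5538, -0.0327, 0.2392]
tcp_rot: [-3.141, -0.0, 0.278]
ft_force: [0.8, -2.7, -0.3]
width: 0.0075
finger_force: 58.6
```

```bash
python3 -c "
from chk import *
shift(7)
cv2.imwrite('pics/side7.png',read_camera('side'))
f=lambda i,x,y,w,h,s:cv2.resize(i[y:y+h,x:x+w],None,fx=s,fy=s,interpolation=cv2.INTER_CUBIC)
cv2.imwrite('pics/c7.png',np.hstack([f(cv2.imread('pics/side7.png'),200,140,150,160,2.6),f(cv2.imread('pics/top7.png'),150,140,150,160,2.6)]))"
```

```text
casket left ((-0.10830946546028031, -0.18952117512627353), 0.8837266902128855)
casket bottom ((-0.35649989529370174, 0.15097628882269376), 0.4980618538955847)
14.225 [ 0.55386498 -0.03290721  0.23907247] [ 0.83663165 -1.96435215 -0.05497693]
```

View pics/c7.png

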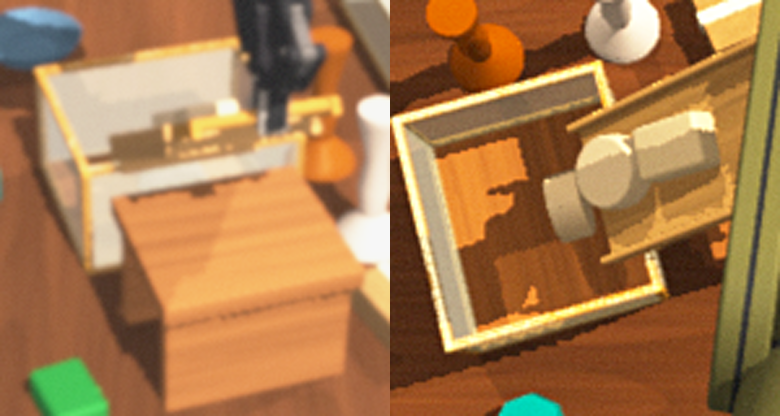

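The right pane shows the soaps sliding: the octagon at (565,205) is already going over the front, followed by the round and the bar. I'll keep tipping.

>>> send_rows(
  steps=[
    [0, 0, -0.2, -0.3, 0, 0, 0],
    [0, 0, -0.25, -0.25, 0, 0, 0],
    [0, 0, -0.25, -0.3, 0, 0, 0],
    [0, 0, -0.25, -0.25, 0, 0, 0],
    [0, 0, -0.25, -0.3, 0, 0, 0],
    [0, 0, 0, 0, 0, 0, 0],
    [0, 0, 0, 0, 0, 0, 0],
    [0, 0, 0, 0, 0, 0, 0],
    [0, 0, 0, 0, 0, 0, 0],
  ],
)

```text
t: 15.4
tcp_pos: [0.5506, -0.0217, 0.2527]
tcp_rot: [-3.142, 0.0, 0.278]
ft_force: [0.1, 0.0, -2.3]
width: 0.0075
finger_force: 58.5
```

```bash
python3 -c "
from chk import *
shift(8)
for q in('soap_bar','soap_round','soap_oct'): print(q,[(np.round(d['pixel']),round(d['p'],2)) for d in finder.place_of('top',q)[:3]])"
```

```text
casket left ((0.010759639603509896, 0.02013640337617062), 0.5664202517271042)
casket bottom ((-0.3305035114223145, 0.36869158799599333), 0.4299108403424422)
15.45 [ 0.55059082 -0.02169826  0.25268767] [ 0.35533437 -0.88008059 -1.40488644]
soap_bar [(array([232., 227.]), 0.76), (array([368., 160.]), 0.63)]
soap_round [(array([185., 207.]), 0.58), (array([208., 227.]), 0.57), (array([320., 169.]), 0.32)]
soap_oct [(array([200., 229.]), 0.79)]
```

>>> send_rows(
  steps=[
    [0, 0, -0.25, -0.25, 0, 0, 0],
    [0, 0, -0.3, -0.25, 0, 0, 0],
    [0, 0, -0.25, -0.3, 0, 0, 0],
    [0, 0, -0.3, -0.25, 0, 0, 0],
    [0, 0, 0, 0, 0, 0, 0],
    [0, 0, 0, 0, 0, 0, 0],
    [0, 0, 0, 0, 0, 0, 0],
    [0, 0, 0, 0, 0, 0, 0],
  ],
)

```text
t: 16.6
tcp_pos: [0.5479, -0.0113, 0.2634]
tcp_rot: [3.141, -0.0, 0.278]
ft_force: [1.5, -2.8, 0.5]
width: 0.0077
finger_force: 58.7
```

```bash
python3 -c "
from chk import *
shift(9)
for q in('soap_bar','soap_round','soap_oct'): print(q,[(np.round(d['pixel']),round(d['p'],2)) for d in finder.place_of('top',q)[:4]])
print('tray front px',proj('top',[[.505,.135,.09],[.53,.045,.115]]))"
```

```text
casket left ((-0.10322661048121873, -0.02689270563787005), 0.5650244027376174)
casket bottom ((-0.3603350200941122, 0.4827486798531133), 0.3752596030632655)
16.65 [ 0.54783133 -0.01131783  0.26339388] [ 0.70165599 -2.38435436  1.26096024]
soap_bar [(array([229., 227.]), 0.8), (array([368., 164.]), 0.73)]
soap_round [(array([186., 208.]), 0.68)]
soap_oct [(array([203., 302.]), 0.94), (array([199., 230.]), 0.86), (array([184., 206.]), 0.69)]
tray front px [[239.9511922  210.58233528]
 [280.86495565 197.23073836]]
```

All three soaps are in the casket: bar (229,227), oct (199,230), round (185,207). I'll lower the tray by retracing the arc.

>>> send_rows(
  steps=[
    [0, 0, 0.3, 0.25, 0, 0, 0],
    [0, 0, 0.25, 0.3, 0, 0, 0],
    [0, 0, 0.3, 0.25, 0, 0, 0],
    [0, 0, 0.25, 0.25, 0, 0, 0],
    [0, 0, 0.25, 0.3, 0, 0, 0],
    [0, 0, 0.25, 0.25, 0, 0, 0],
    [0, 0, 0.25, 0.3, 0, 0, 0],
    [0, 0, 0.25, 0.25, 0, 0, 0],
    [0, 0, 0.25, 0.3, 0, 0, 0],
    [0, 0, 0.25, 0.3, 0, 0, 0],
    [0, 0, 0.25, 0.3, 0, 0, 0],
    [0, 0, 0.25, 0.3, 0, 0, 0],
    [0, 0, 0.2, 0.3, 0, 0, 0],
    [0, 0, 0.2, 0.3, 0, 0, 0],
    [0, 0, 0.2, 0.35, 0, 0, 0],
    [0, 0, 0.2, 0.3, 0, 0, 0],
    [0, 0, 0, 0, 0, 0, 0],
  ],
)

```text
t: 18.92
tcp_pos: [0.558, -0.0484, 0.2168]
tcp_rot: [-3.141, 0.001, 0.278]
ft_force: [0.0, 0.7, 0.6]
width: 0.0074
finger_force: 59.8
```

>>> send_rows(
  steps=[
    [0, 0, 0.2, 0.3, 0, 0, 0],
    [0, 0, 0.2, 0.35, 0, 0, 0],
    [0, 0, 0.2, 0.3, 0, 0, 0],
    [0, 0, 0.2, 0.35, 0, 0, 0],
    [0, 0, 0.2, 0.35, 0, 0, 0],
    [0, 0, 0.15, 0.35, 0, 0, 0],
    [0, 0, 0.2, 0.3, 0, 0, 0],
    [0, 0, 0.25, 0.55, 0, 0, 0],
    [0, 0, 0.2, 0.5, 0, 0, 0],
    [0, 0, 0.25, 0.55, 0, 0, 0],
    [0, 0, 0.2, 0.55, 0, 0, 0],
    [0, 0, 0.2, 0.5, 0, 0, 0],
    [0, 0, 0.15, 0.55, 0, 0, 0],
    [0, 0, 0.15, 0.55, 0, 0, 0],
    [0, 0, 0.15, 0.55, 0, 0, 0],
    [0, 0, 0.15, 0.55, 0, 0, 0],
    [0, 0, 0.1, 0.55, 0, 0, 0],
    [0, 0, 0, 0, 0, 0, 0],
  ],
)

```text
t: 21.18
tcp_pos: [0.567, -0.0789, 0.14]
tcp_rot: [-3.141, 0.0, 0.278]
ft_force: [-0.3, 1.3, 2.0]
width: 0.0073
finger_force: 58.7
```

>>> send_rows(
  steps=[
    [0, 0, 0.15, 0.45, 0, 0, 0],
    [0, 0, 0.05, 0.45, 0, 0, 0],
    [0, 0, 0.1, 0.4, 0, 0, 0],
    [0, 0, 0.05, 0.3, 0, 0, 0],
    [0, 0, 0, 0, 0, 0, 0],
    [0, 0, 0, 0, 0, 0, 0],
  ],
)

```text
t: 21.92
tcp_pos: [0.568, -0.0822, 0.1254]
tcp_rot: [3.141, -0.001, 0.278]
ft_force: [-2.9, 1.5, 9.7]
width: 0.0075
finger_force: 59.5
```

```bash
python3 -c "
from chk import *
shift(10)
cv2.imwrite('pics/side10.png',read_camera('side'))
f=lambda i,x,y,w,h,s:cv2.resize(i[y:y+h,x:x+w],None,fx=s,fy=s,interpolation=cv2.INTER_CUBIC)
cv2.imwrite('pics/c10.png',np.hstack([f(cv2.imread('pics/side10.png'),200,140,150,160,2.6),f(cv2.imread('pics/top10.png'),150,140,150,160,2.6)]))
for q in('soap_bar','soap_round','soap_oct'): print(q,[(np.round(d['pixel']),round(d['p'],2)) for d in finder.place_of('top',q)[:4]])"
```

```text
casket left ((-0.06686380879666487, -0.25798763861511986), 0.5882397466897964)
casket bottom ((0.17942527700083843, -0.4076711760107443), 0.4640573814511299)
21.975 [ 0.56799095 -0.08218178  0.12544818] [-2.83085431  2.52995392  8.72707463]
soap_bar [(array([229., 227.]), 0.64)]
soap_round [(array([185., 206.]), 0.93)]
soap_oct [(array([204., 307.]), 0.86), (array([196., 230.]), 0.58)]
```

View pics/c10.png

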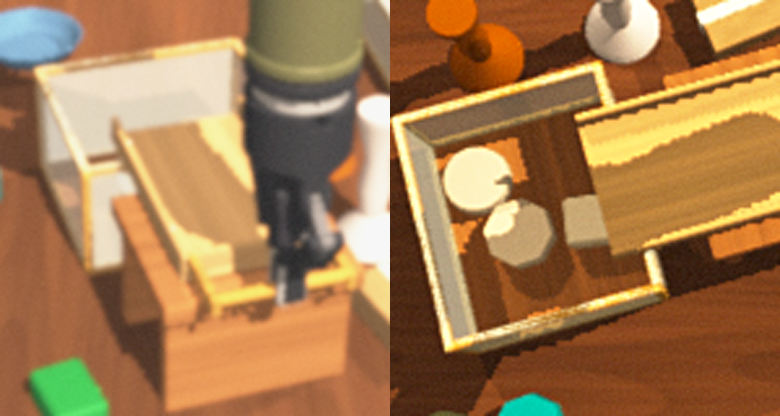

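The last picture shows the tray empty and level on its plinth, with all three soaps inside the casket: round (478,180), oct (520,233), bar (585,222). The casket and candlesticks haven't moved. I'll take off the downward pressure, release and rise.

>>> send_rows(
  steps=[
    [0, 0, 0, -0.1, 0, 0, 0],
    [0, 0, 0, -0.05, 0, 0, 0],
    [0, 0, 0, 0, 0, 0, 0],
    [1.2, 0, 0, 0, 0, 0, 0],
    [1.6, 0, 0, 0, 0, 0, 0],
    [2.2, 0, 0, 0, 0, 0, 0],
    [3, 0, 0, 0, 0, 0, 0],
    [3, 0, 0, 0, 0, 0, 0],
    [3, 0, 0, 0, 0, 0, 0],
  ],
)

```text
t: 23.3
tcp_pos: [0.5679, -0.0823, 0.1258]
tcp_rot: [3.142, 0.0, 0.278]
ft_force: [0.5, 1.2, -0.5]
width: 0.0296
finger_force: 0.0
```

>>> send_rows(
  steps=[
    [3, 0, 0, -0.5, 0, 0, 0],
    [3, 0, 0, -1, 0, 0, 0],
    [3, 0, 0, -2, 0, 0, 0],
    [3, 0, 0, -3, 0, 0, 0],
    [3, 0, 2, -3, 0, 0, 0],
    [3, 0, 4, -3, 0, 0, 0],
    [3, -2, 5, 0, 0, 0, 0],
    [3, -3, 5, 0, 0, 0, 0],
    [3, -3, 5, 0, 0, 0, 0],
    [3, 0, 0, 0, 0, 0, 0],
    [3, 0, 0, 0, 0, 0, 0],
    [3, 0, 0, 0, 0, 0, 0],
  ],
)

```text
t: 24.8
tcp_pos: [0.5489, -0.3048, 0.2511]
tcp_rot: [-3.141, -0.0, 0.279]
ft_force: [-0.6, 0.3, 0.5]
width: 0.0301
finger_force: 0.0
```

Run:
```python
from chk import *
shift(11); cv2.imwrite('pics/side11.png',read_camera('side'))
a,b=cv2.imread('pics/side0.png'),cv2.imread('pics/side11.png')
g=lambda i:np.float32(cv2.cvtColor(i,cv2.COLOR_BGR2GRAY))
for cam,q in(("side","tray_handle"),("side","tray"),("top","tray_handle"),("top","tray"),("top","soap_bar"),("top","soap_round"),("top","soap_oct"),("top","candlestick_a"),("top","card_box")):
    print(cam,q,[(np.round(d['pixel'],1),round(d['p'],2)) for d in finder.place_of(cam,q)[:3]])
ty=np.radians(105.9);d=np.array([np.cos(ty),np.sin(ty),0]);h=np.array([.568,-.082,.135])
for c in("side","top"): print(c,proj(c,[h,h+.15*d-[0,0,.02]]))
```

```text
casket left ((-0.07903845078010363, -0.2830796354147438), 0.5935163772106171)
casket bottom ((-0.3621350197829045, -0.23734505033246123), 0.37462233925859134)
24.85 [ 0.5490123  -0.30470294  0.25111066] [-0.06330241  0.84938233 -1.20985099]
side tray_handle [(array([308.8, 249.8]), 0.66)]
side tray [(array([283. , 211.3]), 0.91)]
top tray_handle [(array([343. , 178.6]), 0.75)]
top tray [(array([273.8, 202.3]), 0.88), (array([197.7, 230.3]), 0.28)]
top soap_bar [(array([369.5, 161.9]), 0.95), (array([329.8, 258. ]), 0.65), (array([230.1, 227.1]), 0.61)]
top soap_round [(array([184.7, 207.4]), 0.82), (array([288.7, 139.4]), 0.64)]
top soap_oct [(array([198. , 229.6]), 0.89), (array([203.5, 300.5]), 0.8)]
top candlestick_a [(array([187.7, 162.8]), 0.9)]
top card_box [(array([240.7, 153.4]), 0.64), (array([289.3, 140.4]), 0.58)]
side [[310.75502607 249.74526179]
 [284.61664844 214.41078975]]
top [[340.78027494 177.86640492]
 [272.84294589 198.62775151]]
```

```bash
python3 -c "
from workcell import arm
print(arm.close_job())"
```

```text
the job is handed in; nothing more can be done
None
```

The job is handed in: all three soaps are in the casket, the empty tray is level on its plinth and released, and the casket shows no visible movement (shift under about a pixel in the top view), with the candlesticks and gift box left alone.

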